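# Square the die block to the fence

### The arm

A 6-joint arm with a two-finger parallel gripper is mounted at the origin on a cart in front of the work surface, level with it; the furniture and walls round the work are solid. World frame = base frame: x ahead of the robot, y to its left, z up, the work surface at z = 0. Lengths are in mm, angles in degrees, forces in N, time in s.
With the tool pointing down it reaches from about 375 to 975 mm from the base axis. Payload 3.8 kg.
Tool frame: the origin (TCP) lies on the centre line of the jaws, within the pads' length; the fingertips stand 11 mm ahead of it and the grasp point (between the pads) lies 8 mm behind it; z points along the fingers, x is the direction in which the jaws open and shut, and the axes are right-handed (so a half turn about z gives the same grasp; the last joint's range is limited). The gripper opens to 85 mm and grips with 20 to 120 N. Pads are 22 mm wide; open, the fingers measure 114 mm over their backs; the gripper's body (76 mm by 85 mm) begins 54 mm behind the grasp point. The pads swing forward as they close: fully open they stand 13 mm farther back than shut.
Start: joints at [-69.952, 15.12, 91.902, -0, 72.978, -2.114], TCP at [254.622, -625.128, 242.28] pointing down, gripper open.
Joint ranges: [-150.88, 150.88], [-54.13, 125.18], [17.81, 147.31], [-75.09, 255.09], [0, 152.58], [-146.25, 146.25]. Speed limits (degrees/s): [147.25, 147.25, 180, 180, 180, 180].

### API

Orientations are given as [roll, pitch, yaw] about the fixed x, y, z axes, in that order (R = Rz(yaw) Ry(pitch) Rx(roll)).
In Python, from plant import * gives the robot as it stands.
- The arm moves only by the tool servo_tool, never from a script. Its argument "series" is a list of rows, each a list of 7 numbers: the turn, a rotation vector about the tool's x, y, z in degrees, then the shift along the tool's x, y, z in m, then the gripper's target within -1 to 1 (shut at 1, half-way at 0, fully open at -1). In form: [[ax, ay, az, x, y, z, hand], ...]. A call has 1 to 12 rows; each row shifts and turns the commanded pose from where the row before left it, along the tool's axes as they then stand; what a row does not reach is not made up. A row lasts 1/12 s, in which the tool goes at most 41.7 mm and 7.16 degrees, less where a joint would pass 70% of its speed; a pose out of reach is approached as far as the arm can. A call is refused whole if a number of a shift passes 0.0417 or a number of a turn 7.16, either way. A call with a gripper value outside its range is refused whole. The fingers move at their own pace and stop on an object; the grip force is fixed at half the most. Time passes only in rows, so rows that do not move let the fingers close. It gives the time, the measured TCP pose, the force and the opening at its end, in the units of the state.
- sense(): the state, without advancing time (a new reading comes with each control period).
- capture(name): name is "scene" or "top"; returns the picture (480x640x3 uint8, red, green, blue); there is no depth.
- camera_params(name): a dict with "camera_matrix" (3x3 intrinsics, pixels), "R" (3x3) and "t" (3): a world point X has camera coordinates R X + t. Camera axes: x right, y down, z forward; pixel columns grow to the right and rows downward; lengths in mm; the calibration is good to about 2 mm. A picture is of the moment at which its call begins. camera_params takes no time and is no camera call.
- hand_in(): hands the job in, once; it reports no verdict.
Trained networks look in the newest picture that a camera, given by its name, has taken for a name from the list of things; names that differ only in an ending like _2 or _b are one class to them, and where a whole thing is asked for, a point or a joint stands for the part that bears it (a point fixed in the world has none). Each returns a list of dicts, best first, with "p" (0 to 1); they miss things now and then, are a little off and sometimes report something else, mostly with a low value. They report only what shows in the picture. A call takes as long as a camera call.
- look_for(camera, thing): "location" ([column, row] in pixels, amid what is visible of it).
- cut_out(camera, thing): "region" (480x640 bool, what is visible of it) and "location" ([column, row] in pixels, amid what is visible of it).
- mark_of(camera, thing): "location" ([column, row] in pixels: a listed point, or the origin of a listed thing).
The state is a dict: "time": time; "joint_positions": joint angles; "joint_velocities": joint speeds; "tau": joint torques, N m; "tool_pos": TCP position; "tool_rot": TCP orientation; "contact_force": force on the tool from outside, world axes, zero at the start; "ft_torque": the same for the moment, N m; "opening": opening from 0.0 (shut) to 1.0 (fully open).
Only numpy, scipy, OpenCV 4.12 (cv2) and the standard library are available. Lean on these libraries where they do the work, as an engineer would, in place of code of your own. Each camera call takes 0.05 s, during which the arm holds its last target.

### The job

Walk the heavy square die block round by pushing at its corners, one and then another as needed, until one of its four sides (any of them) is square to the bench fence, then push it home so that this side lies flat against the fence's working face over its whole length. Only push: do not lift or tip the block, and do not let it knock the fence while it is still plainly askew (more than about 10 degrees). Leave the marker and the cast frame lying nearby where they are.

Things in the scene. Friction and masses are not known exactly. Their poses are not given: they have to be found in the camera images.
- die_block: Square aluminium die block, 110 x 110 x 55 mm high, all sides alike, a round steel insert 62 mm across (3 mm proud) and four dark screws on top. About 0.9 kg; slides at 3 to 9 N. Origin: centre of its underside; x and y square out of two sides, 55 mm away; z up. Starts with its sides 20 to 45 degrees off the fence, either way, its centre 130 to 155 mm before the fence face.
- fence: Steel fence fixed to the worktop: upright bar 220 long, 45 high, 12 mm thick, low flange and ribs behind. Origin: worktop level, middle of the flat working face that looks to the robot. x points into the fence, away from the robot; y along the face, to the left; z up. The face is x = 0, y = -110 to 110 mm; the block starts at negative x and is flat home with its centre at x = -55 mm.
- casting: Die-cast aluminium frame, an open grey tray 99 (x) by 113 (y) by 30 mm high, lying loose past the left (fence +y) end of the fence. Origin: centre of its underside. Leave it alone. Beware of the fixed lamp at the left: its wide grey shade hangs over world x 0.41 to 0.63, y 0.30 to 0.52 m, from 0.51 m above the worktop up.
- marker: Paint marker with a dark cap, 136 mm long (along its y) and 15 mm thick, lying loose to the right of the block's path. Origin: centre of its underside. Leave it alone.

How it is judged (in metres and radians):
At the end, for the whole second after the job is handed in: One side of the block lies along the fence face within 2 degrees and 4 mm of flush, wholly backed by the fence (block centre within 57 mm of the fence middle); the block lies flat and at rest; marker and cast frame are within 15 mm of where they were (x of die_block in the frame of fence between -0.059 and -0.05 m and (angle between the x axis of die_block and the x axis of fence, either way round below 0.035 rad or angle between the y axis of die_block and the x axis of fence, either way round below 0.035 rad) and y of die_block in the frame of fence between -0.057 and 0.057 m and height (world z) of die_block below 0.004 m and angle between die_block's own z axis and vertical below 0.05 rad and linear speed of die_block below 0.01 m/s and distance of each of casting, marker from where it was at the start of the episode below 0.015 m); the robot touches nothing.
It fails at once if the block is lifted or tipped (height (world z) of die_block above 0.008 m or angle between die_block's own z axis and vertical above 0.12 rad).
It fails at once if the block touches the fence while more than 10 degrees askew (contact force between die_block and fence above 1 N and angle between the x axis of die_block and the x axis of fence, either way round above 0.18 rad and angle between the y axis of die_block and the x axis of fence, either way round above 0.18 rad).
It fails at once if the marker or the cast frame is shifted by more than 15 mm (distance of any of casting, marker from where it was at the start of the episode above 0.015 m).
It also fails if it takes over 64 s, if anything falls off the work surface, if the arm or the gripper's body presses on something with over 40 N, if the wrist force passes 120 N, or if a joint passes its speed limit or range.

## Working session

There is one attempt and no reset: what is moved stays moved. The work goes in short steps, Python scripts to look and compute and a tool call to move; the robot and the scene stay as the last step left them, time stands still between calls to the robot, and variables do not carry over. Pictures are saved under pics/ and viewed, and the job is handed in when it is done.

Besides the shell and the picture viewer there is one more tool, called as a command line: name --pt "numbers of a row" for each row, then --argument value for the rest. servo_tool: Moves the arm, as the interface text tells. Its arguments: {"type":"object","properties":{"series":{"type":"array","items":{"type":"array","items":{"type":"number"}}}},"required":["series"]}

```bash
mkdir -p pics; ls; python3 - <<'E'
from plant import *
import cv2
s=sense();print({k:s[k] for k in('time','tool_pos','tool_rot','contact_force','opening')})
for n in('scene','top'):
    im=capture(n);cv2.imwrite(f'pics/{n}0.png',im[:,:,::-1]);print(n,camera_params(n))
for t in('die_block','fence','casting','marker'):
    print(t,[(r['location'],r['p']) for r in mark_of('top',t)][:2])
print(sense()['time'])
E
```

```text
pics
{'time': 0.0, 'tool_pos': array([ 254.36205726, -624.47404649,  240.94665054]), 'tool_rot': array([-1.79996340e+02,  1.28448290e-01, -6.78378003e+01]), 'contact_force': array([ 0.77736589, -0.3116781 , -0.17855535]), 'opening': 1.0002037803459853}
scene {'camera_matrix': array([[530.83034239,   0.        , 313.48216848],
       [  0.        , 530.83034239, 241.75018018],
       [  0.        ,   0.        ,   1.        ]]), 'R': array([[ 5.36777252e-01, -8.43723996e-01, -2.87334425e-05],
       [-6.31344984e-01, -4.01639121e-01, -6.63392438e-01],
       [ 5.59708578e-01,  3.56112111e-01, -7.48271657e-01]]), 't': array([-285.11083724,  401.97332454,  516.22786013])}
top {'camera_matrix': array([[452.13156103,   0.        , 324.33897903],
       [  0.        , 452.13156103, 242.97209286],
       [  0.        ,   0.        ,   1.        ]]), 'R': array([[-0.00774359, -0.99994287,  0.00736799],
       [-0.99250458,  0.0067869 , -0.12201883],
       [ 0.12196185, -0.00825763, -0.99250044]]), 't': array([ 21.91799061, 593.1716957 , 835.37285437])}
die_block [([362.4, 269.5], 0.59)]
fence [([337.6, 196.7], 0.8)]
casting [([242.6, 219.6], 0.69)]
marker [([442.4, 247.4], 0.57)]
0.3
```

View pics/top0.png

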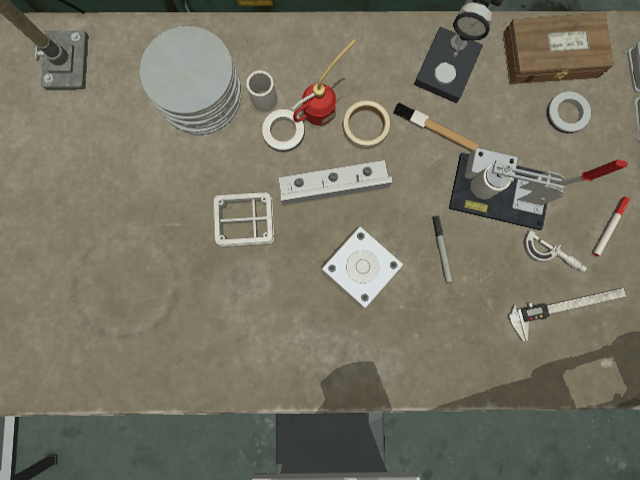

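View pics/scene0.png

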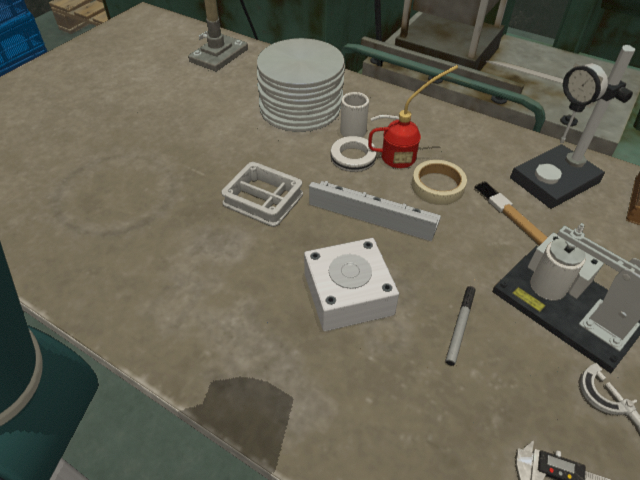

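```bash
cat > h.py <<'E'
from plant import *
import numpy as np, cv2
from scipy.optimize import least_squares
CP={n:camera_params(n) for n in('scene','top')}
def proj(n,X):
    c=CP[n];P=np.atleast_2d(X)@c['R'].T+c['t'];P=P@c['camera_matrix'].T
    return P[:,:2]/P[:,2:]
def back(n,uv,z):
    c=CP[n];d=c['R'].T@np.linalg.inv(c['camera_matrix'])@np.array([uv[0],uv[1],1.]);C=-c['R'].T@c['t']
    return C+d*(z-C[2])/d[2]
def box(p,hx=55,hy=55,h=55):
    x,y,a=p;c,s=np.cos(a),np.sin(a)
    return np.array([[x+c*u-s*v,y+s*u+c*v,z] for z in(0,h) for u,v in((-hx,-hy),(hx,-hy),(hx,hy),(-hx,hy))])
def hulldist(n,p,pts):
    H=cv2.convexHull(proj(n,box(p)).astype(np.float32))
    return np.array([cv2.pointPolygonTest(H,(float(a),float(b)),True) for a,b in pts])
def masks(cams=('scene','top'),cap=True):
    out={}
    for n in cams:
        im=capture(n);r=cut_out(n,'die_block')
        if r and r[0]['p']>.3:
            m=r[0]['region'].astype(np.uint8)
            cs,_=cv2.findContours(m,cv2.RETR_EXTERNAL,cv2.CHAIN_APPROX_NONE)
            out[n]=cv2.convexHull(max(cs,key=cv2.contourArea))[:,0,:].astype(float),max(cs,key=cv2.contourArea)[:,0,:].astype(float),r[0]['p'],im
    return out
def fit(m,p0,cams=None):
    def f(p): return np.concatenate([hulldist(n,p,m[n][1])-0.3 for n in m if cams is None or n in cams])
    r=least_squares(f,p0,loss='soft_l1',f_scale=1.,x_scale=[10,10,.1],diff_step=1e-4)
    return r.x,np.sqrt(np.mean(f(r.x)**2))
E
python3 - <<'E'
from h import *
for n in CP: print(n,-CP[n]['R'].T@CP[n]['t'])
m=masks()
c=back('top',(362.4,266),55)
for cams in(('top',),('scene',),None):
    best=min((fit(m,[c[0],c[1],a],cams) for a in(.3,.8,1.2)),key=lambda r:r[1]);print(cams,best[0][:2],np.degrees(best[0][2])%90,best[1])
for n,b in(('scene',(290,160,460,250)),('top',(260,145,410,215))):
    im=m[n][3][b[1]:b[3],b[0]:b[2],::-1];cv2.imwrite(f'pics/f_{n}.png',cv2.resize(im,None,fx=4.6,fy=4.6,interpolation=cv2.INTER_CUBIC))
E
```

```text
scene [ 117.88769241 -262.94163483  652.93654774]
top [487.01173027  24.78913729 901.32454642]
('top',) [547.39541247 -53.16577873] 47.51153502655738 0.3594065317641475
('scene',) [546.31831087 -51.8973159 ] 47.29147412505989 0.8470591674216181
None [546.66445504 -52.28014373] 47.387401212194206 0.7700859869896484
```

View pics/f_scene.png

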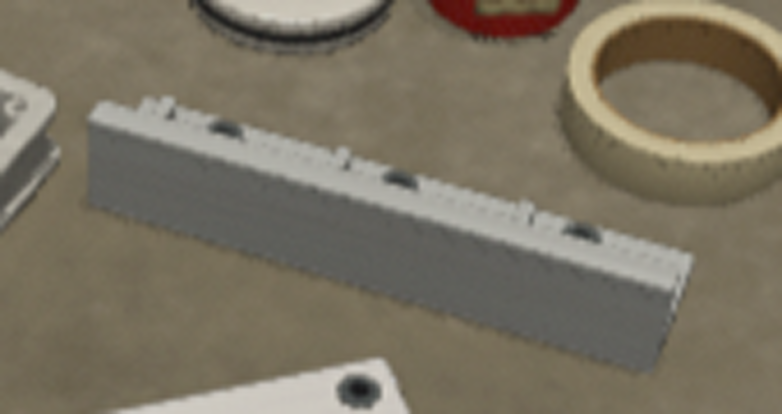

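View pics/f_top.png

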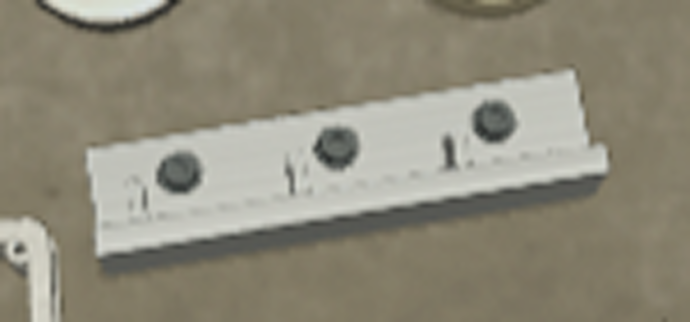

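```bash
python3 - <<'E'
from h import *
from scipy.optimize import least_squares
obs=[('scene',(88,122),110,45),('scene',(89,207),110,0),('scene',(654,373),-110,0),('scene',(675,291),-110,45),
('top',(97,257),110,45),('top',(608,174),-110,45),('top',(106,273),110,0),('top',(603,186),-110,0)]
off={'scene':(290,160),'top':(260,145)}
def pts(p,o):
    x,y,a=p;return [x-np.sin(a)*o[2],y+np.cos(a)*o[2],o[3]]
def px(o): return (np.array(o[1])+.5)/4.6-.5+off[o[0]]
def f(p,O): return np.concatenate([proj(o[0],pts(p,o))[0]-px(o) for o in O])
for O in(obs[:4],obs[4:],obs):
    r=least_squares(f,[680,0,0],args=(O,),x_scale=[10,10,.1]);print(r.x[:2],np.degrees(r.x[2]),np.round(r.fun,1))
F=r.x
b=np.array([546.9,-52.5]);c,s=np.cos(F[2]),np.sin(F[2]);d=b-F[:2]
print('block in fence',c*d[0]+s*d[1],-s*d[0]+c*d[1],'rel',47.4-np.degrees(F[2]))
for u in((443,217),(448,282)):print('marker',back('top',u,8))
for u in((213,195),(273,195),(273,246),(214,246)):print('cast',back('top',u,30))
E
```

```text
[693.23605077  -7.39574489] 9.637670300844498 [-0.1 -0.4 -0.1  0.2  0.   0.6  0.2 -0.5]
[694.73300746  -7.68232121] 9.409411121832692 [ 0.2 -0.7  1.  -1.5  0.2  0.6 -1.4  1.6]
[694.03269698  -7.41914251] 9.506267636374284 [ 0.2 -0.7  0.2 -0.1  0.2  0.4  0.4 -0.7  0.1 -0.2  0.8 -1.2  0.1  1.1
 -1.6  1.9]
block in fence -152.5575546028833 -20.16201297931475 rel 37.893732363625716
marker [ 647.72141747 -221.42204433    8.        ]
marker [ 517.50659637 -226.12516342    8.        ]
cast [690.48910222 235.44595786  30.        ]
cast [689.7787432  117.72113013  30.        ]
cast [588.85005434 117.10549986  30.        ]
cast [589.63644045 231.26960454  30.        ]
```

servo_tool --pt "0 0 -6.3 0 0 0 -0.6" --pt "0 0 -6.3 0 0 0 -0.6" --pt "0 0 -6.3 0 0 0 -0.6" --pt "0 0 -6.3 0 0 0 -0.6" --pt "0 0 0 -0.0123 -0.037 0 -0.6" --pt "0 0 0 -0.0123 -0.037 0 -0.6" --pt "0 0 0 -0.0123 -0.037 0 -0.6" --pt "0 0 0 -0.0123 -0.037 0 -0.6" --pt "0 0 0 -0.0123 -0.037 0 -0.6" --pt "0 0 0 -0.0123 -0.037 0 -0.6" --pt "0 0 0 -0.0123 -0.037 0 -0.6"

```text
time: 1.42
tool_pos: [367.1, -374.6, 242.5]
tool_rot: [-180.0, -0.0, -42.7]
contact_force: [1.1, 0.1, 0.3]
opening: 0.799
```

servo_tool --pt "0 0 0 -0.0123 -0.0368 0 -0.6" --pt "0 0 0 -0.0123 -0.0368 0 -0.6" --pt "0 0 0 -0.0123 -0.0368 0 -0.6" --pt "0 0 0 -0.0123 -0.0368 0 -0.6" --pt "0 0 0 -0.0123 -0.0368 0 -0.6" --pt "0 0 0 -0.0123 -0.0368 0 -0.6" --pt "0 0 0 -0.0123 -0.0368 0 -0.6" --pt "0 0 0 0 0 0.04 -0.6" --pt "0 0 0 0 0 0.04 -0.6" --pt "0 0 0 0 0 0.04 -0.6" --pt "0 0 0 0 0 0.04 -0.6"

```text
time: 2.33
tool_pos: [478.6, -128.0, 81.6]
tool_rot: [-179.9, -0.1, -42.6]
contact_force: [1.0, 0.4, -0.4]
opening: 0.8
```

servo_tool --pt "0 0 0 0 0 0.03 -0.6" --pt "0 0 0 0 0 0.02 -0.6" --pt "0 0 0 0 0 0.01 -0.6" --pt "0 0 0 0 0 0 -0.6"

```text
time: 2.67
tool_pos: [475.8, -127.8, 20.0]
tool_rot: [179.9, 0.3, -42.6]
contact_force: [-0.4, 0.4, -0.3]
opening: 0.802
```

```bash
python3 - <<'E'
from h import *
s=sense();print(s['time'],s['tool_pos'],s['contact_force'],s['tool_rot'])
for n in('scene','top'):
    im=capture(n)
    cv2.imwrite(f'pics/a_{n}.png',cv2.resize(im[120:360,200:520,::-1],None,fx=2.4,fy=2.4))
E
```

```text
2.6667 [ 475.81379009 -127.77223885   19.97188252] [-0.44768314  0.42197628 -0.26553899] [179.8811055    0.25821754 -42.63704934]
```

View pics/a_scene.png

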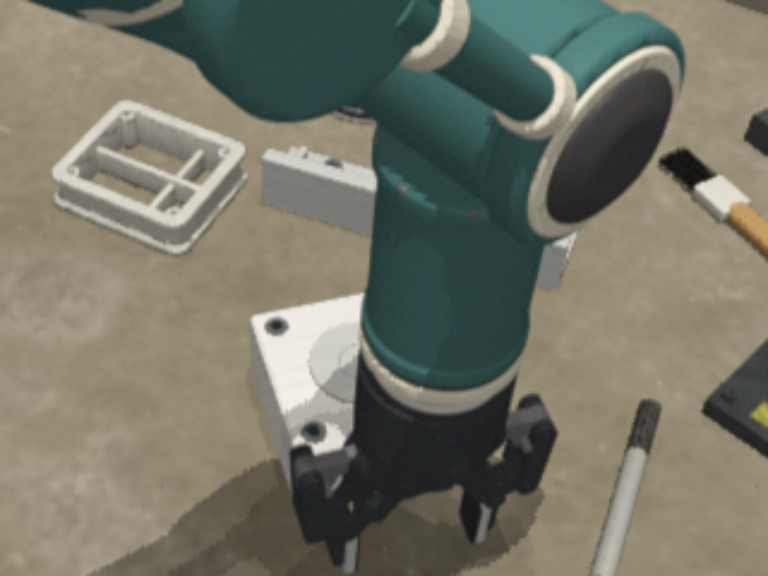

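View pics/a_top.png

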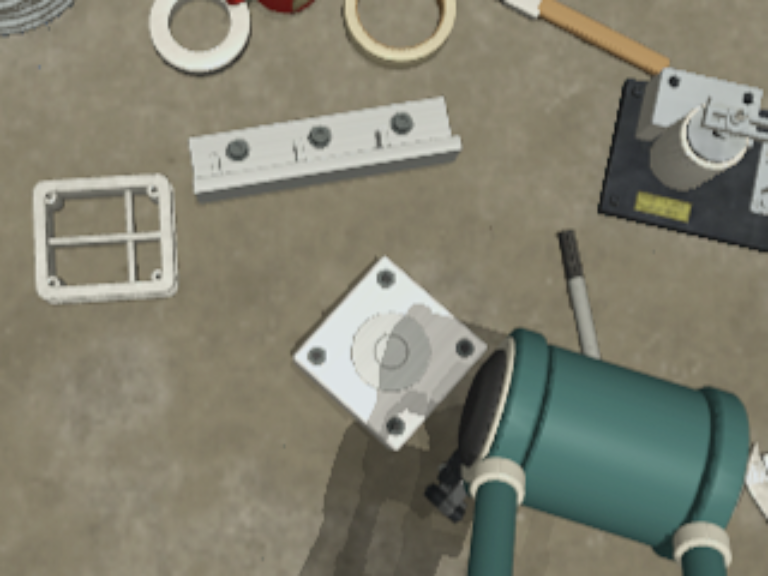

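servo_tool --pt "0 0 0 0 -0.015 0 -0.6" --pt "0 0 0 0 -0.012 0 -0.6" --pt "0 0 0 0 -0.005 0 -0.6" --pt "0 0 0 0 -0.003 0 -0.6" --pt "0 0 0 0 -0.001 0 -0.6"

```text
time: 3.18
tool_pos: [503.3, -103.1, 24.0]
tool_rot: [179.9, -0.2, -42.5]
contact_force: [-4.9, -8.5, 6.8]
opening: 0.798
```

servo_tool --pt "0 0 0 0 -0.001 0 -0.6" --pt "0 0 0 0 -0.001 0 -0.6"

```text
time: 3.35
tool_pos: [503.8, -102.4, 24.0]
tool_rot: [179.9, -0.1, -42.5]
contact_force: [-6.3, -8.9, 8.2]
opening: 0.798
```

servo_tool --pt "0 0 0 0 -0.001 0 -0.6" --pt "0 0 0 0 -0.001 0 -0.6"

```text
time: 3.52
tool_pos: [504.8, -101.1, 24.0]
tool_rot: [179.8, -0.1, -42.5]
contact_force: [-6.7, -9.4, 9.5]
opening: 0.798
```

```bash
python3 - <<'E'
from h import *
s=sense();print(s['time'],s['tool_pos'],s['contact_force'],s['ft_torque'],s['tool_rot'])
im=capture('scene')
cv2.imwrite(f'pics/b_scene.png',cv2.resize(im[220:400,280:520,::-1],None,fx=3.3,fy=3.3))
m=masks(('top',));print(fit(m,[546.8,-52.5,.827]),sense()['tool_pos'])
E
```

```text
3.5167 [ 504.78861617 -101.0776481    23.96282738] [-6.68983681 -9.3597569   9.52474604] [-1.20188218  0.87519511 -0.03645138] [ 1.79834551e+02 -1.08917553e-01 -4.25459494e+01]
(array([549.78480622, -49.09711711,   0.80391644]), np.float64(7.844297891850707)) [ 504.87937131 -100.91423932   23.88783678]
```

View pics/b_scene.png

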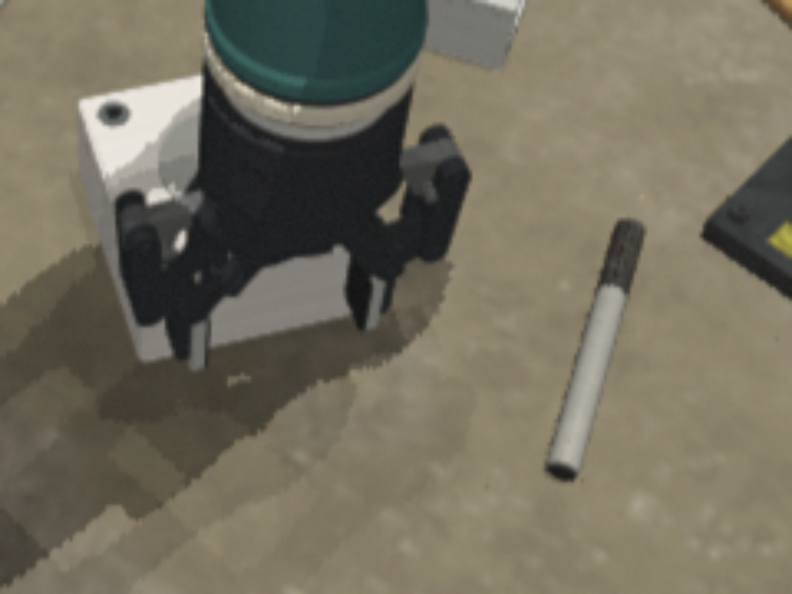

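servo_tool --pt "0 0 0 0 0.003 0 -0.6" --pt "0 0 0 0 0.003 0 -0.6" --pt "0 0 0 0 0 0 -0.6"

```text
time: 3.92
tool_pos: [500.8, -103.6, 22.6]
tool_rot: [-180.0, -0.0, -42.6]
contact_force: [0.0, -0.4, -0.1]
opening: 0.805
```

servo_tool --pt "0 0 0 0 0 -0.004 -0.6" --pt "0 0 0 0 0 -0.003 -0.6" --pt "0 0 0 0 0 0 -0.6"

```text
time: 4.17
tool_pos: [501.7, -103.4, 30.1]
tool_rot: [-180.0, -0.1, -42.6]
contact_force: [-0.0, -1.1, -0.3]
opening: 0.8
```

servo_tool --pt "0 0 0 0 -0.003 0 -0.6" --pt "0 0 0 0 -0.003 0 -0.6" --pt "0 0 0 0 -0.002 0 -0.6"

```text
time: 4.42
tool_pos: [505.6, -98.4, 29.5]
tool_rot: [179.8, 0.0, -42.6]
contact_force: [-5.4, -7.4, 4.7]
opening: 0.799
```

servo_tool --pt "0 0 1 -0.0012 -0.0012 0 -0.6" --pt "0 0 2 -0.0023 -0.0022 0 -0.6" --pt "0 0 2 -0.0023 -0.0022 0 -0.6" --pt "0 0 2 -0.0023 -0.0022 0 -0.6" --pt "0 0 2 -0.0023 -0.0022 0 -0.6" --pt "0 0 2 -0.0023 -0.0022 0 -0.6" --pt "0 0 2 -0.0023 -0.0022 0 -0.6" --pt "0 0 2 -0.0023 -0.0022 0 -0.6" --pt "0 0 0 0 0 0 -0.6"

```text
time: 5.17
tool_pos: [505.7, -73.8, 29.2]
tool_rot: [179.8, 0.1, -57.7]
contact_force: [-6.6, -4.0, 7.1]
opening: 0.797
```

```bash
cat > look.py <<'E'
from h import *
import sys
F=np.array([694.,-7.5]);A=np.radians(9.5)
def inf(p): 
    d=np.array(p[:2])-F;c,s=np.cos(A),np.sin(A);return c*d[0]+s*d[1],-s*d[0]+c*d[1]
s=sense();print(round(s['time'],2),s['tool_pos'].round(1),s['contact_force'].round(1),s['tool_rot'].round(1),'tcp in fence',np.round(inf(s['tool_pos']),1))
im=capture('top');k=sys.argv[1]
cv2.imwrite(f'pics/{k}.png',cv2.resize(im[140:340,240:480,::-1],None,fx=3.3,fy=3.3,interpolation=cv2.INTER_CUBIC))
E
python3 look.py c1
```

```text
5.17 [505.7 -73.8  29.2] [-6.6 -4.   7.1] [ 1.798e+02  1.000e-01 -5.770e+01] tcp in fence [-196.6  -34.4]
```

View pics/c1.png

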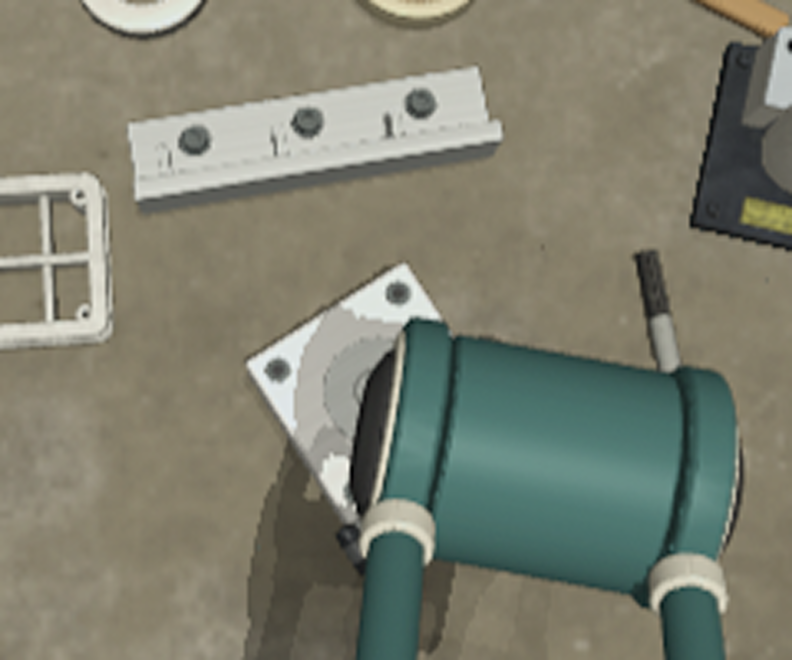

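servo_tool --pt "0 0 2 -0.0023 -0.0022 0 -0.6" --pt "0 0 2 -0.0023 -0.0022 0 -0.6" --pt "0 0 2 -0.0023 -0.0022 0 -0.6" --pt "0 0 2 -0.0023 -0.0022 0 -0.6" --pt "0 0 2 -0.0023 -0.0022 0 -0.6" --pt "0 0 2 -0.0023 -0.0022 0 -0.6" --pt "0 0 2 -0.0023 -0.0022 0 -0.6" --pt "0 0 2 -0.0023 -0.0022 0 -0.6" --pt "0 0 0 0 0 0 -0.6"

```text
time: 5.97
tool_pos: [512.9, -49.1, 28.7]
tool_rot: [179.7, 0.1, -73.7]
contact_force: [-7.4, -2.9, 5.8]
opening: 0.796
```

servo_tool --pt "0 0 2 -0.0023 -0.0022 0 -0.6" --pt "0 0 2 -0.0023 -0.0022 0 -0.6" --pt "0 0 2 -0.0023 -0.0022 0 -0.6" --pt "0 0 0.8 -0.001 -0.001 0 -0.6" --pt "0 0 0 0 0 0 -0.6"

```text
time: 6.38
tool_pos: [518.0, -39.6, 28.5]
tool_rot: [179.6, 0.1, -80.4]
contact_force: [-7.9, -1.2, 5.9]
opening: 0.801
```

```bash
python3 look.py c2
```

```text
6.38 [518.  -39.6  28.5] [-7.9 -1.2  5.9] [ 1.796e+02  1.000e-01 -8.040e+01] tcp in fence [-178.9   -2.6]
```

View pics/c2.png

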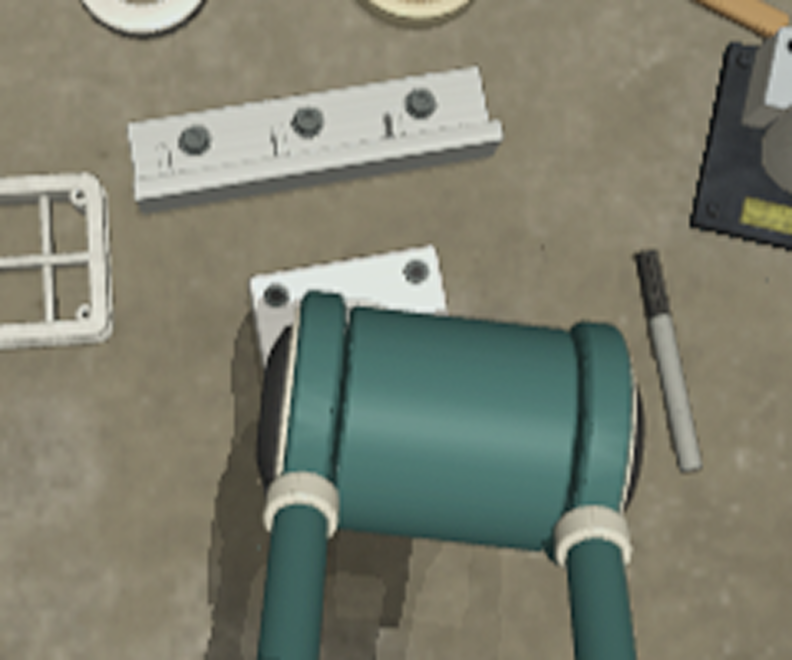

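servo_tool --pt "0 0 0 0 -0.005 0 -0.6" --pt "0 0 0 0 -0.005 0 -0.6" --pt "0 0 0 0 -0.005 0 -0.6" --pt "0 0 0 0 -0.005 0 -0.6" --pt "0 0 0 0 -0.005 0 -0.6" --pt "0 0 0 0 -0.005 0 -0.6" --pt "0 0 0 0 -0.005 0 -0.6" --pt "0 0 0 0 -0.005 0 -0.6" --pt "0 0 0 0 -0.005 0 -0.6" --pt "0 0 0 0 -0.003 0 -0.6" --pt "0 0 0 0 0 0 -0.6"

```text
time: 7.35
tool_pos: [566.3, -31.7, 28.2]
tool_rot: [179.7, 0.1, -80.4]
contact_force: [-4.8, -0.8, 2.8]
opening: 0.796
```

```bash
python3 look.py c3
```

```text
7.35 [566.3 -31.7  28.2] [-4.8 -0.8  2.8] [ 1.797e+02  1.000e-01 -8.040e+01] tcp in fence [-129.9   -2.8]
```

View pics/c3.png

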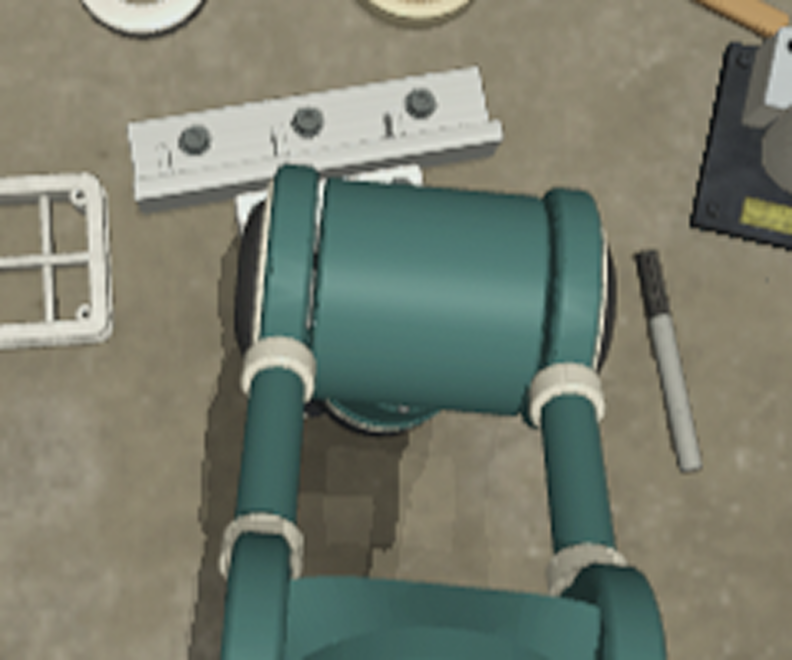

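Nearly home; finish in small steps, watching the force.

servo_tool --pt "0 0 0 0 -0.002 0 -0.6" --pt "0 0 0 0 -0.002 0 -0.6" --pt "0 0 0 0 0 0 -0.6"

```text
time: 7.65
tool_pos: [570.4, -31.1, 28.2]
tool_rot: [179.8, 0.1, -80.4]
contact_force: [-5.7, -0.7, 0.5]
opening: 0.802
```

servo_tool --pt "0 0 0 0 -0.001 0 -0.6" --pt "0 0 0 0 -0.001 0 -0.6" --pt "0 0 0 0 0 0 -0.6"

```text
time: 7.9
tool_pos: [572.6, -30.8, 28.2]
tool_rot: [179.8, 0.1, -80.4]
contact_force: [-4.2, -0.8, -1.5]
opening: 0.801
```

servo_tool --pt "0 0 0 0 -0.001 0 -0.6" --pt "0 0 0 0 -0.001 0 -0.6" --pt "0 0 0 0 0 0 -0.6"

```text
time: 8.15
tool_pos: [574.4, -30.5, 28.2]
tool_rot: [179.8, 0.1, -80.4]
contact_force: [-5.8, -0.9, -1.1]
opening: 0.801
```

servo_tool --pt "0 0 0 0 -0.001 0 -0.6" --pt "0 0 0 0 -0.001 0 -0.6" --pt "0 0 0 0 0 0 -0.6"

```text
time: 8.4
tool_pos: [574.3, -30.5, 28.2]
tool_rot: [179.5, 0.1, -80.4]
contact_force: [-12.6, -2.3, 4.9]
opening: 0.802
```

servo_tool --pt "0 0 0 0 -0.001 0 -0.6" --pt "0 0 0 0 -0.001 0 -0.6" --pt "0 0 0 0 0 0 -0.6"

```text
time: 8.65
tool_pos: [574.3, -30.5, 28.2]
tool_rot: [179.3, 0.1, -80.4]
contact_force: [-18.3, -2.9, 11.3]
opening: 0.799
```

servo_tool --pt "0 0 0 0 -0.001 0 -0.6" --pt "0 0 0 0 0 0 -0.6"

```text
time: 8.82
tool_pos: [574.3, -30.5, 28.2]
tool_rot: [179.2, 0.1, -80.4]
contact_force: [-21.7, -4.5, 14.2]
opening: 0.797
```

servo_tool --pt "0 0 0 0 0.003 0 -0.6" --pt "0 0 0 0 0.004 0 -0.6" --pt "0 0 0 0 0.01 0 -0.6" --pt "0 0 0 0 0.02 0 -0.6" --pt "0 0 0 0 0.03 0 -0.6" --pt "0 0 0 0 0.03 0 -0.6" --pt "0 0 0 0 0 -0.03 -0.6" --pt "0 0 0 0 0 -0.04 -0.6" --pt "0 0 0 0 0 -0.04 -0.6" --pt "0 0 0 0.04 0 -0.01 -0.6" --pt "0 0 0 0.04 0 -0.01 -0.6" --pt "0 0 0 0.04 0 0 -0.6"

```text
time: 9.82
tool_pos: [509.1, -166.3, 164.3]
tool_rot: [-179.4, -0.3, -80.3]
contact_force: [0.9, -0.2, 0.0]
opening: 0.803
```

servo_tool --pt "0 0 0 0.04 0 0 -0.6" --pt "0 0 0 0.04 0 0 -0.6" --pt "0 0 0 0.04 0 0 -0.6" --pt "0 0 0 0.04 0 0 -0.6" --pt "0 0 0 0.04 0 0 -0.6" --pt "0 0 0 0.03 0 0 -0.6" --pt "0 0 0 0 0 0 -0.6"

```text
time: 10.4
tool_pos: [545.1, -398.0, 160.4]
tool_rot: [-179.8, -0.4, -80.7]
contact_force: [0.9, 0.3, -0.4]
opening: 0.8
```

```bash
python3 look.py d1; python3 - <<'E'
from h import *
F=np.array([694.,-7.5]);A=np.radians(9.5)
m=masks();cv2.imwrite('pics/d_scene.png',cv2.resize(m['scene'][3][140:290,240:460,::-1],None,fx=3.6,fy=3.6,interpolation=cv2.INTER_CUBIC))
for cams in(('top',),('scene',)):
    p,e=fit(m,[640,-15,A],cams);d=p[:2]-F;c,s=np.cos(A),np.sin(A);print(cams,p[:2],np.degrees(p[2]),e,'fence',c*d[0]+s*d[1],-s*d[0]+c*d[1])
E
```

```text
10.4 [ 545.1 -398.   160.4] [ 0.9  0.3 -0.4] [-179.8   -0.4  -80.7] tcp in fence [-211.3 -360.6]
('top',) [640.24330983 -18.56051834] 9.286774338835503 0.49766203472848297 fence -54.844961571249094 -2.0364169741534024
('scene',) [639.67494434 -18.39684095] 9.641348414130624 0.7459623972189198 fence -55.37851770726796 -1.7811769579753776
```

View pics/d1.png

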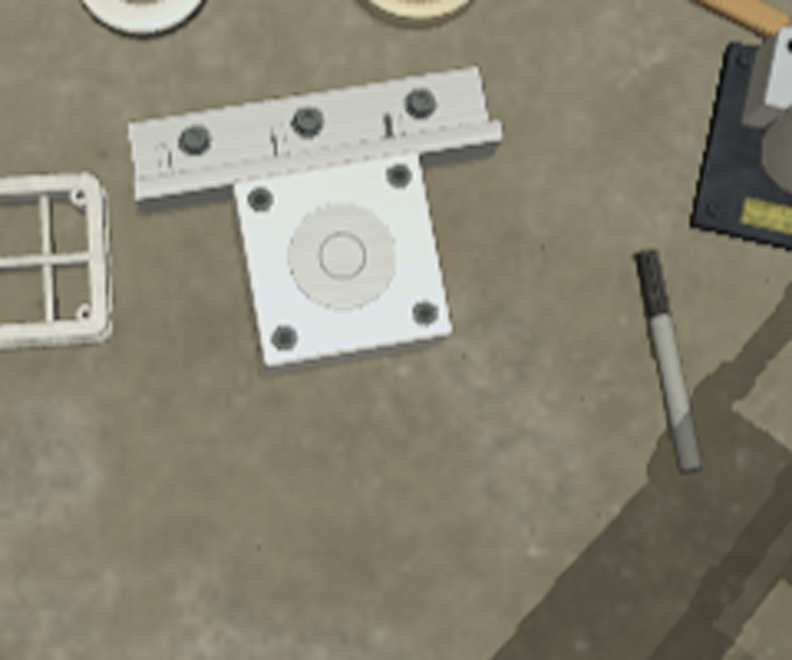

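View pics/d_scene.png

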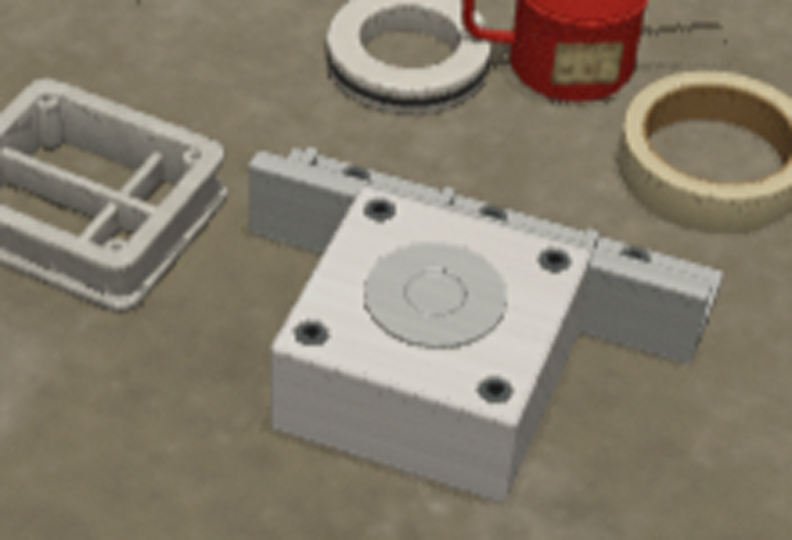

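The pictures show the block flat against the fence at about x = -55 mm, y = -2 mm, and within about 0.3 degrees of square. The marker and the cast frame look undisturbed, and the arm is clear.

```bash
python3 -c "
from plant import *
print(hand_in())"
```

```text
the job is handed in; nothing more can be done
None
```

The die block is flat against the fence and the job is handed in at about 10.6 s of the 64 s allowed. No verdict came back.

- **How I did it:** I did not push the corners one after another. I put both fingertips of the part-open gripper on the block's near-right side. I then pushed it round about 38° in a right-hand arc, which squared it before it came near the fence. From there I pushed it straight home until it stalled at the fence at about 22 N, then backed the arm away.
- **Block position:** The top and scene cameras put the block's centre at x = -54.8 and -55.4 mm and y = -2.0 and -1.8 mm in the fence frame. Its side is within about 0.3° of the fence, whose own pose I know only to about 1–2 mm.
- **Marker and cast frame:** In the pictures both are where they started. I checked this by eye and did not measure it.
- **One odd reading:** At first contact I saw an upward force on the tool of up to 9.5 N. I backed off, raised the tool by 7 mm and pushed again. It kept showing while pushing, mostly at 3–7 N (14 N at the stall), so I took it for friction on the block's side. The block showed no sign of tipping in the pictures.
- **One failed check:** A camera fit taken while the gripper partly hid the block was poor (error about 8 pixels). I used it only as a rough guide.

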